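# Fill the tile riser and press its label holder home

## Robot

A 7-joint arm with a two-finger parallel gripper is mounted at the origin on a cart in front of the work surface, level with it; the furniture and walls round the work are solid. World frame = base frame: x ahead of the robot, y to its left, z up, the work surface at z = 0. Lengths are in m, angles in rad, forces in N, time in s.
With the tool pointing down it reaches from about 0.375 to 0.925 m from the base axis. Payload 3.1 kg.
Tool frame: the origin (TCP) lies between the finger pads; the fingertips stand 19 mm ahead of it and the grasp point (between the pads) is the TCP; z points along the fingers, y is the direction in which the jaws open and shut (so a half turn about z gives the same grasp; the last joint's range is limited). The gripper opens to 85 mm and grips with 20 to 120 N. Pads are 22 mm wide; open, the fingers measure 114 mm over their backs; the gripper's body (76 mm by 85 mm) begins 54 mm behind the grasp point. The pads swing forward as they close: fully open they stand 13 mm farther back than shut.
Start: joints at [1.104, 0.383, 0.044, 1.598, -0.018, 1.161, -0.05], TCP at [0.234, -0.606, 0.25] pointing down, gripper open.
Joint ranges: [-2.61, 2.61], [-0.41, 2.15], [-1.48, 1.57], [0, 2.5], [-1.57, 4.71], [0.05, 1.97], [-2.85, 2.85]. Speed limits (rad/s): [2.79, 2.79, 3.14, 3.14, 3.14, 3.14, 3.14].

## Interface

Orientations are given as a unit quaternion [x, y, z, w].
In Python, from bench import move_ptp, movel, move_j, move_gripper, pause, inverse_kinematics, read_camera, camera_params, MotionError, sign_off, look_for, tip_of, read_time_s, read_qpos, read_joint_vel, read_effort, read_eef_pos, read_tcp_rot, read_ft_force, read_ft_torque, read_finger_gap gives the robot as it stands. Calls block until the motion is done:
- move_ptp(position, orientation): joint-space move of the TCP to a pose.
- movel(position, orientation=None, speed=0.15): straight line of the TCP; orientation=None keeps the orientation; speed is the mean speed in m/s.
- move_j(angles): joint-space move.
- move_gripper(opening, effort=None): finger opening in m; effort is the grip in N (None keeps the last); returns when the fingers have stopped.
- pause(seconds).
- inverse_kinematics(position, orientation): joint angles nearest the present ones, or None.
- read_camera(name): name is "scene" or "top" or "wrist"; returns the picture (400x640x3 uint8, red, green, blue); there is no depth.
- camera_params(name): a dict with "K" (3x3 intrinsics, pixels), "dist_coeffs" ([k1, k2, p1, p2, k3] as OpenCV has them; the pictures are not rectified), "camera_from_world" (4x4, takes a point from world to camera coordinates). Camera axes: x right, y down, z forward; pixel columns grow to the right and rows downward; lengths in m; the calibration is good to about 2 mm. A picture is of the moment at which its call begins: read the wrist's pose just before it. camera_params takes no time and is no camera call; for the wrist camera it gives the pose at the moment of the call.
A pose or a line that the arm cannot do raises MotionError and nothing moves.
- sign_off(): hands the job in, once; it reports no verdict.
Trained networks look in the newest picture that a camera, given by its name, has taken for a name from the list of things; names that differ only in an ending like _2 or _b are one class to them, and where a whole thing is asked for, a point or a joint stands for the part that bears it (a point fixed in the world has none). Each returns a list of dicts, best first, with "confidence" (0 to 1); they miss things now and then, are a little off and sometimes report something else, mostly with a low value. They report only what shows in the picture. A call takes as long as a camera call. They do not tell look-alikes from the thing itself.
- look_for(camera, name): "at" ([column, row] in pixels, amid what is visible of it).
- tip_of(camera, name): "at" ([column, row] in pixels: a listed point, or the origin of a listed thing).
Readings, each from a call of its own:
- read_time_s(): time.
- read_qpos(): joint angles.
- read_joint_vel(): joint speeds.
- read_effort(): joint torques, N m.
- read_eef_pos(): TCP position.
- read_tcp_rot(): TCP orientation.
- read_ft_force(): force on the tool from outside, world axes, zero at the start.
- read_ft_torque(): the same for the moment, N m.
- read_finger_gap(): finger opening in m.
Only numpy, scipy, OpenCV 4.12 (cv2) and the standard library are available. Lean on these libraries where they do the work, as an engineer would, in place of code of your own. Each camera call takes 0.05 s, during which the arm holds its last target.

## Task

Make up the set on the wooden display riser: one test tile already stands on it, so add tiles from the bench until exactly three stand upright on its deck, and leave the remaining tile on the bench. Then take the label holder out of its stand and push its tongue down behind the aluminium lip at the riser's front, against the spring, until it is fully home on the hard seat, and finish while still holding it pressed there: do not let go. Leave the lidded tub and the tape roll where they are.

Things in the scene. Friction and masses are not known exactly. Their poses are not given: they have to be found in the camera images.
- riser: low wooden display riser, fixed: deck 280 mm (y) x 103 mm (x -53 to +50 mm), its top 40 mm above the bench; origin at the centre of its footprint, z up; the front, with the label channel, faces its -x. Tiles stood on the back half (tile centre at riser x about +22 mm, upright towards the front) leave the gripper room at the front edge
- deck_centre (a point): centre of the riser's deck top (riser x 0, y 0, z 40 mm), axes as the riser; the deck is free of fixtures
- label_seat (a point): centre of the hard seat in the label channel (riser x -65, y 0, z 18 mm), axes as the riser. The channel, between riser front and aluminium lip (4 mm thick, 84 mm wide), opens upward: 10 mm wide in x, 72 mm long in y, 22 mm deep, mouth level with the deck; the lip flares outward and the riser's edge is bevelled, so the mouth is about 20 mm wide at the top
- spring_strip (a joint): grey sprung strip (7 x 28 mm) in the middle of the channel, how far it is pressed down in m: 0 = up, its top 6 mm above the hard seat; 0.006 = its top level with the seat. It pushes back with about 2 N at first touch, 6 N fully down, and lifts the label holder again when that is let go
- label_holder: aluminium label holder, 60 g, same on both faces (blank white card): tongue 60 mm wide (y), 6 mm thick (x), tapered to 4 mm at the foot, z 0 to 24 mm; head 60 mm wide, 12 mm thick, z 24 to 70 mm, to be gripped by thickness or width. Origin at the middle of the tongue's lower end, z up; fully home it is at point label_seat, the head 2 mm above deck level. Starts upright in the stand
- label_stand: plywood stand fixed to the bench, 50 x 88 x 30 mm, with a slot 10 mm wide (x) and 68 mm long (y), floor 8 mm above the bench, that keeps the label holder upright (about 22 mm of the tongue is in it); origin at the centre of its underside, holder and stand start with the same axes
- tile_on_deck: cream glazed L-shaped test tile: base plate 44 x 46 x 6 mm, upright 46 mm wide, 7 mm thick, 62 mm high overall, 55 g; origin at the centre of the underside of the base, z up; the upright stands along y at the -x edge (x from -22 to -15 mm); it starts on the deck and counts as one of the three
- tile_a: cream glazed L-shaped test tile: base plate 44 x 46 x 6 mm, upright 46 mm wide, 7 mm thick, 62 mm high overall, 55 g; origin at the centre of the underside of the base, z up; the upright stands along y at the -x edge (x from -22 to -15 mm); it starts on the bench, one of three alike
- tile_b: cream glazed L-shaped test tile: base plate 44 x 46 x 6 mm, upright 46 mm wide, 7 mm thick, 62 mm high overall, 55 g; origin at the centre of the underside of the base, z up; the upright stands along y at the -x edge (x from -22 to -15 mm); it starts on the bench, one of three alike
- tile_c: cream glazed L-shaped test tile: base plate 44 x 46 x 6 mm, upright 46 mm wide, 7 mm thick, 62 mm high overall, 55 g; origin at the centre of the underside of the base, z up; the upright stands along y at the -x edge (x from -22 to -15 mm); it starts on the bench, one of three alike
- lidded_tub: round tub with a white lid, 79 mm across, 46 mm high, loose bystander on the bench; origin at the centre of its underside
- tape_roll: roll of masking tape lying flat, 100 mm across, 24 mm high, loose bystander; origin at the centre of its underside
Not all that is in view belongs to the job. What is shaped like the tile_b but blue is not meant.

How it is judged:
On the way, in this order (a step that is already met when the one before it is completed fails the run):
1. exactly three tiles stand upright on the riser's deck, let go (z of tile_on_deck in the frame of deck_centre between -0.004 and 0.004 m and angle between tile_on_deck's own z axis and vertical below 0.1 rad and x of tile_on_deck in the frame of deck_centre between -0.05 and 0.05 m and y of tile_on_deck in the frame of deck_centre between -0.14 and 0.14 m and ((z of tile_b in the frame of deck_centre between -0.004 and 0.004 m and angle between each of tile_b, tile_c's own z axis and vertical below 0.1 rad and x of tile_b in the frame of deck_centre between -0.05 and 0.05 m and y of tile_b in the frame of deck_centre between -0.14 and 0.14 m and z of tile_c in the frame of deck_centre between -0.004 and 0.004 m and x of tile_c in the frame of deck_centre between -0.05 and 0.05 m and y of tile_c in the frame of deck_centre between -0.14 and 0.14 m and height (world z) of tile_a below 0.02 m) or (z of tile_a in the frame of deck_centre between -0.004 and 0.004 m and angle between each of tile_a, tile_c's own z axis and vertical below 0.1 rad and x of tile_a in the frame of deck_centre between -0.05 and 0.05 m and y of tile_a in the frame of deck_centre between -0.14 and 0.14 m and z of tile_c in the frame of deck_centre between -0.004 and 0.004 m and x of tile_c in the frame of deck_centre between -0.05 and 0.05 m and y of tile_c in the frame of deck_centre between -0.14 and 0.14 m and height (world z) of tile_b below 0.02 m) or (z of tile_a in the frame of deck_centre between -0.004 and 0.004 m and angle between each of tile_a, tile_b's own z axis and vertical below 0.1 rad and x of tile_a in the frame of deck_centre between -0.05 and 0.05 m and y of tile_a in the frame of deck_centre between -0.14 and 0.14 m and z of tile_b in the frame of deck_centre between -0.004 and 0.004 m and x of tile_b in the frame of deck_centre between -0.05 and 0.05 m and y of tile_b in the frame of deck_centre between -0.14 and 0.14 m and height (world z) of tile_c below 0.02 m)) and linear speed of each of tile_a, tile_b, tile_c, tile_on_deck below 0.02 m/s and contact force between the fingers and tile_a below 0.1 N and contact force between the fingers and tile_b below 0.1 N and contact force between the fingers and tile_c below 0.1 N and contact force between the fingers and tile_on_deck below 0.1 N), for 0.2 s.
2. the label holder is pressed fully home behind the lip (z of label_holder in the frame of label_seat between -0.003 and 0.0015 m and x of label_holder in the frame of label_seat between -0.004 and 0.004 m and y of label_holder in the frame of label_seat between -0.01 and 0.01 m and angle between label_holder's own z axis and vertical below 0.1 rad and angle between the x axis of label_holder and the x axis of riser, either way round below 0.1 rad and value of joint spring_strip above 0.0048 m and contact force between any of the fingers, the arm and label_holder above 1 N), for 0.2 s.
At the end, for the whole second after the job is handed in: Exactly three tiles (the first and two more) stand upright within 0.1 rad on the deck, untouched, the fourth on the bench; the label holder is upright in the channel, its foot within 1.5 mm of the seat and the strip pressed at least 4.8 mm, the robot pressing it with more than 1 N (all of step 1 and all of step 2); the arm keeps its last pose, push and grip.
It fails at once if the lidded tub or the tape roll is moved by more than 30 mm (distance of any of lidded_tub, tape_roll from where it was at the start of the episode above 0.03 m).
It also fails if it takes over 67 s, if anything falls off the work surface, if the arm or the gripper's body presses on something with over 40 N, if the wrist force passes 120 N, or if a joint passes its speed limit or range.

## Working session

There is one attempt and no reset: what is moved stays moved. The work goes in short steps, each a Python script; the robot and the scene stay as the last script left them, time stands still between calls to the robot, and variables do not carry over. Pictures are saved under pics/ and viewed, and the job is handed in when it is done.

```bash
ls; mkdir -p pics
python3 - <<'E'
from bench import *
import cv2
for c in ["scene","top","wrist"]:
    im=read_camera(c); cv2.imwrite(f"pics/{c}0.png",im[:,:,::-1])
    p=camera_params(c); print(c,p)
    for n in ["riser","label_holder","label_stand","tile_a","lidded_tub","tape_roll","deck_centre","label_seat"]:
        try: print(n,"look",[(x["at"],round(x["confidence"],2)) for x in look_for(c,n)],"tip",[(x["at"],round(x["confidence"],2)) for x in tip_of(c,n)])
        except Exception as e: print(n,e)
print(read_time_s(),read_eef_pos(),read_tcp_rot(),read_finger_gap(),read_ft_force())
E
```

```text
pics
scene {'K': array([[389.31636971,   0.        , 329.81572025],
       [  0.        , 389.31636971, 203.78631221],
       [  0.        ,   0.        ,   1.        ]]), 'dist_coeffs': array([-0.03348325,  0.        ,  0.        ,  0.        ,  0.        ]), 'camera_from_world': array([[-0.51518221, -0.85685187, -0.01980287,  0.18430142],
       [-0.57561517,  0.36302272, -0.7327221 ,  0.32632085],
       [ 0.6350232 , -0.36608656, -0.68023979,  0.97287796],
       [ 0.        ,  0.        ,  0.        ,  1.        ]])}
riser look [([270.7, 257.6], 0.69)] tip [([387.0, 191.2], 0.69)]
label_holder look [([271.5, 260.5], 0.7), ([309.7, 217.7], 0.66)] tip [([311.2, 229.7], 0.66)]
label_stand look [([308.5, 233.1], 0.86)] tip [([306.6, 230.7], 0.71)]
tile_a look [([272.0, 258.9], 0.76), ([240.5, 267.1], 0.66), ([213.9, 280.7], 0.53), ([314.6, 249.4], 0.49)] tip [([211.1, 281.6], 0.84), ([238.0, 270.3], 0.82), ([272.9, 260.2], 0.68), ([317.8, 252.8], 0.66), ([392.3, 180.2], 0.17)]
lidded_tub look [([180.6, 265.1], 0.8)] tip [([187.1, 271.6], 0.83)]
tape_roll look [([413.9, 153.0], 0.66)
[... 1709 characters left out ...]
orld': array([[ 0.36012026, -0.93290534, -0.00101345, -0.64925373],
       [-0.89540684, -0.34594957,  0.28029536, -0.03582592],
       [-0.26183964, -0.10003258, -0.95991327,  0.38073829],
       [ 0.        ,  0.        ,  0.        ,  1.        ]])}
riser look [([194.4, 2.0], 0.55)] tip []
label_holder look [] tip []
label_stand look [] tip []
tile_a look [([194.6, 4.4], 0.42)] tip []
lidded_tub look [] tip []
tape_roll look [] tip []
deck_centre look [([196.8, 1.4], 0.7)] tip []
label_seat look [([196.0, 4.3], 0.61)] tip []
2.55 [ 0.23433478 -0.60629102  0.25025778] [ 9.83042050e-01  1.83380279e-01  1.93806354e-06 -1.94711982e-05] 0.08527776194216029 [-0.93423581 -0.49363435  0.88907915]
```

View pics/scene0.png

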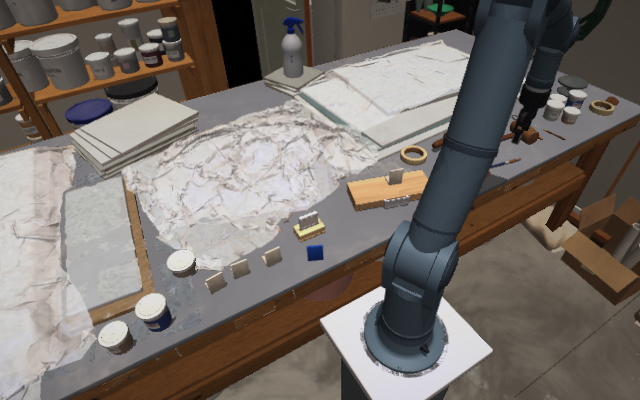

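View pics/top0.png

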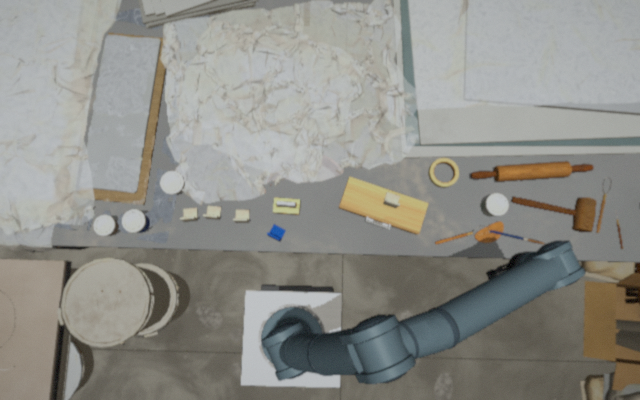

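Run:
```python
import cv2
a=cv2.imread("pics/top0.png")[120:270,140:500]
cv2.imwrite("pics/topcrop.png",cv2.resize(a,(800,333),interpolation=cv2.INTER_CUBIC))
a=cv2.imread("pics/scene0.png")[130:320,150:470]
cv2.imwrite("pics/scenecrop.png",cv2.resize(a,(800,475),interpolation=cv2.INTER_CUBIC))
```

```text
(no output)
```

View pics/topcrop.png

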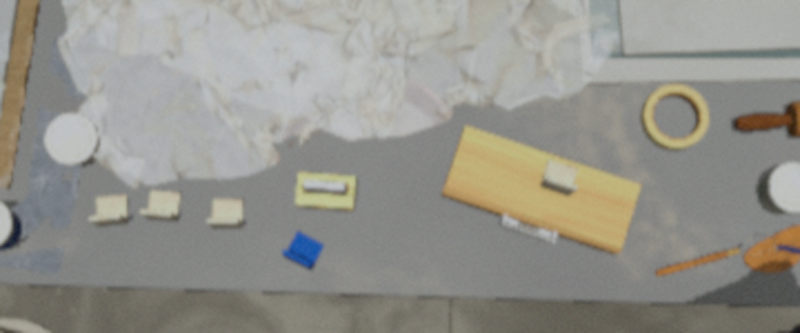

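View pics/scenecrop.png

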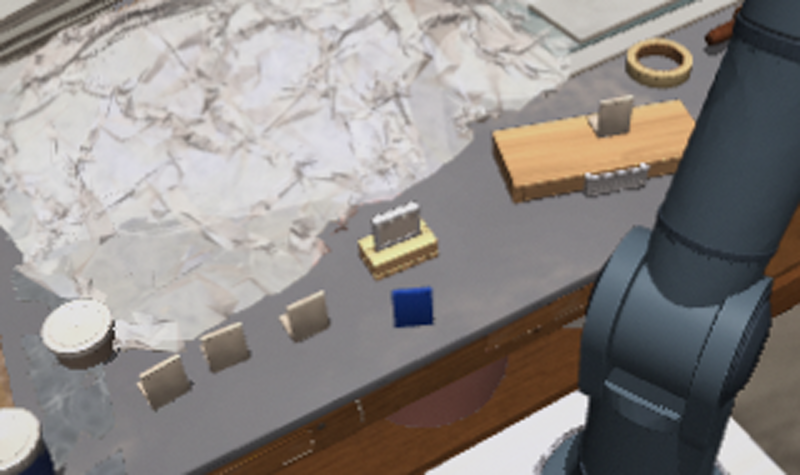

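Scene: cream tiles at top px (191,214), (212,212), (242,215). The look-alike blue tile at (276,232) must be avoided. The stand and holder are at (286,206). The riser is at (386,206), rotated, with its tile at (393,199) and its lip at (379,222). Next I'll turn these into coarse positions.

```bash
cat > h.py <<'E'
import numpy as np, cv2
from bench import *
from scipy.spatial.transform import Rotation as R
def proj(p,X):
    X=np.atleast_2d(np.asarray(X,float)); T=p["camera_from_world"]
    rv,_=cv2.Rodrigues(T[:3,:3]); return cv2.projectPoints(X,rv,T[:3,3],p["K"],p["dist_coeffs"])[0][:,0]
def back(p,uv,z):
    uv=np.atleast_2d(np.asarray(uv,float)); n=cv2.undistortPoints(uv[:,None],p["K"],p["dist_coeffs"])[:,0]
    T=p["camera_from_world"]; Rw=T[:3,:3].T; c=-Rw@T[:3,3]
    d=np.c_[n,np.ones(len(n))]@Rw.T
    return c+d*((z-c[2])/d[:,2])[:,None]
def down(yaw):  # tool z down; tool y axis (jaw) at angle yaw+90 in world ; tool x at yaw
    return (R.from_euler('z',yaw)*R.from_euler('x',np.pi)).as_quat()
E
python3 - <<'E'
from h import *
np.set_printoptions(precision=4,suppress=True)
t=camera_params("top"); s=camera_params("scene"); w=camera_params("wrist")
print("tiles",back(t,[[191.4,213.8],[212.8,209.1],[246.,215.2],[273.6,233.5]],0.0))
print("tiles s",back(s,[[211,281.6],[238,270.3],[272.9,260.2],[317.8,252.8]],0.0))
print("stand",back(t,[[283.8,208.5]],0.),back(s,[[306.6,230.7]],0.))
print("riser tip",back(t,[[386.6,207.6]],0.), "deckc",back(t,[[383.9,201.7]],.04),"seat",back(t,[[378,223.6]],.018))
print("tub",back(t,[[173.3,186.4]],0.),"tape",back(t,[[442.4,174.8]],0.))
# riser deck corners from topcrop (scale 800/360)
c=np.array([[463,126],[640,183],[617,253],[443,190]])*.45+[140,120]
print(back(t,c,.04))
T=w["camera_from_world"]; M=np.linalg.inv(T)
q=read_tcp_rot(); Rt=R.from_quat(q).as_matrix(); 
print("cam in tool",Rt.T@(M[:3,3]-read_eef_pos())); print(Rt.T@M[:3,:3]); print(Rt)
for cam in ("top","scene"):
  p=camera_params(cam); print(-p["camera_from_world"][:3,:3].T@p["camera_from_world"][:3,3])
E
```

```text
tiles [[0.396  0.352  0.    ]
 [0.4142 0.2811 0.    ]
 [0.3969 0.1682 0.    ]
 [0.3378 0.0725 0.    ]]
tiles s [[0.4111 0.362  0.    ]
 [0.4082 0.2813 0.    ]
 [0.3886 0.1787 0.    ]
 [0.3428 0.0512 0.    ]]
stand [[0.4237 0.0416 0.    ]] [[0.4409 0.0363 0.    ]]
riser tip [[ 0.4376 -0.3078  0.    ]] deckc [[ 0.4509 -0.2922  0.04  ]] seat [[ 0.3797 -0.2762  0.018 ]]
tub [[0.488  0.4199 0.    ]] tape [[ 0.5582 -0.5008  0.    ]]
[[ 0.5322 -0.1723  0.04  ]
 [ 0.4533 -0.4397  0.04  ]
 [ 0.3469 -0.4042  0.04  ]
 [ 0.4334 -0.144   0.04  ]]
cam in tool [ 0.0721 -0.0003 -0.1246]
[[-0.0005 -0.9599 -0.2803]
 [ 1.     -0.0002 -0.0011]
 [ 0.001  -0.2803  0.9599]]
[[ 0.9327  0.3605 -0.    ]
 [ 0.3605 -0.9327  0.    ]
 [ 0.     -0.     -1.    ]]
[ 0.1708 -0.0328  1.6779]
[-0.335   0.3956  0.9045]
```

Run:
```python
from h import *
np.set_printoptions(precision=3,suppress=True)
for yaw in (73.5,-106.5):
  for nm,xy,dy in (("riser",(0.43,-0.26),0),("tiles",(.40,.22),0),("tileA",(.40,.35),16.5),("tileC",(.39,.17),16.5),("holder",(.43,.04),16.5),("seat",(.379,-.272),0)):
    y=np.radians(yaw+dy); print(yaw,nm,inverse_kinematics([*xy,0.24],down(y)),inverse_kinematics([*xy,0.06],down(y)))
```

```text
73.5 riser [ 0.753  0.132 -0.312  1.944  0.046  1.072  0.134] [ 0.739  0.397 -0.314  2.068  0.186  0.703  0.017]
73.5 tiles [ 0.656  0.198 -1.325  2.012  0.217  1.091 -1.053] [ 0.142  0.438 -0.82   2.154  0.479  0.738 -1.283]
73.5 tileA [ 0.213  0.415 -1.207  1.852  0.422  1.169 -1.138] [-0.184  0.534 -0.723  1.984  0.488  0.802 -1.187]
73.5 tileC [ 0.646  0.006 -1.129  2.078  0.006  1.061 -0.486] [ 0.318  0.41  -0.904  2.22   0.494  0.721 -0.927]
73.5 holder [ 0.571  0.007 -0.749  2.075  0.005  1.061 -0.181] [ 0.533  0.38  -0.788  2.21   0.42   0.702 -0.546]
73.5 seat [ 0.819  0.059 -0.292  2.022  0.019  1.064  0.23 ] [ 0.799  0.34  -0.292  2.151  0.156  0.67   0.112]
-106.5 riser [-0.726  0.37   1.417  1.998 -0.408  1.119 -2.562] [-0.557  1.004  1.367  2.121 -1.151  1.13  -2.021]
-106.5 tiles [ 0.602  0.168 -1.254  2.012  0.18   1.083  2.12 ] [ 0.464  0.706 -1.243  2.144  0.862  0.942  1.565]
-106.5 tileA [ 0.228  0.429 -1.232  1.851  0.439  1.176  1.99 ] [ 0.178  0.866 -1.25   1.971  0.963  1.077  1.625]
-106.5 tileC [-1.431 -0.128  0.887  2.151  0.112  1.074  2.541] [ 0.581  0.626 -1.239  2.213  0.803  0.879  1.97 ]
-106.5 holder [-1.454 -0.233  1.18   2.144  0.241  1.1    2.746] [ 0.894  0.643 -1.24   2.198  0.816  0.892  2.282]
-106.5 seat [-0.869  0.104  1.5    2.075 -0.119  1.062 -2.741] [ 0.375  0.325  0.177  2.171 -0.093  0.652 -2.814]
```

Run:
```python
from h import *
np.set_printoptions(precision=4,suppress=True)
move_ptp([0.43,-0.26,0.25],down(np.radians(73.5))); print(read_time_s())
p=camera_params("wrist"); im=read_camera("wrist"); cv2.imwrite("pics/wr_riser.png",im[:,:,::-1]); np.save("wr_riser_T.npy",p["camera_from_world"])
for n in ("riser","tile_a","deck_centre","label_seat"): print(n,[(x["at"],round(x["confidence"],2)) for x in tip_of("wrist",n)])
move_ptp([0.40,0.22,0.28],down(np.radians(90))); print(read_time_s())
p=camera_params("wrist"); im=read_camera("wrist"); cv2.imwrite("pics/wr_tiles.png",im[:,:,::-1]); np.save("wr_tiles_T.npy",p["camera_from_world"])
for n in ("tile_a","label_holder","label_stand"): print(n,[(x["at"],round(x["confidence"],2),back(p,[x["at"]],0.0)[0,:2]) for x in tip_of("wrist",n)])
print(read_time_s(),read_qpos())
```

```text
4.025
riser [([347.9, 190.6], 0.64)]
tile_a [([297.1, 193.3], 0.46)]
deck_centre [([349.3, 198.8], 0.89)]
label_seat [([294.1, 196.8], 0.89)]
6.0333
tile_a [([322.3, 61.2], 0.96, array([0.3951, 0.3575])), ([290.0, 267.9], 0.84, array([0.3435, 0.0699])), ([330.8, 124.4], 0.82, array([0.4056, 0.2808])), ([319.1, 199.1], 0.62, array([0.389 , 0.1784]))]
label_holder [([347.9, 285.5], 0.73, array([0.432 , 0.0392]))]
label_stand [([348.9, 291.3], 0.69, array([0.4337, 0.0289]))]
6.2333 [ 0.3746  0.0346 -0.9633  1.9712  0.0309  1.1511 -0.6034]
```

View pics/wr_riser.png

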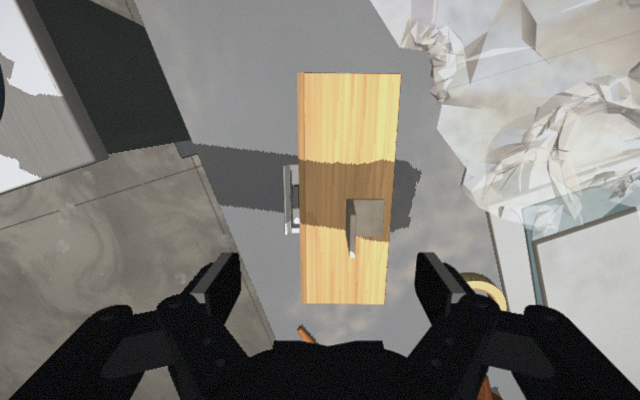

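View pics/wr_tiles.png

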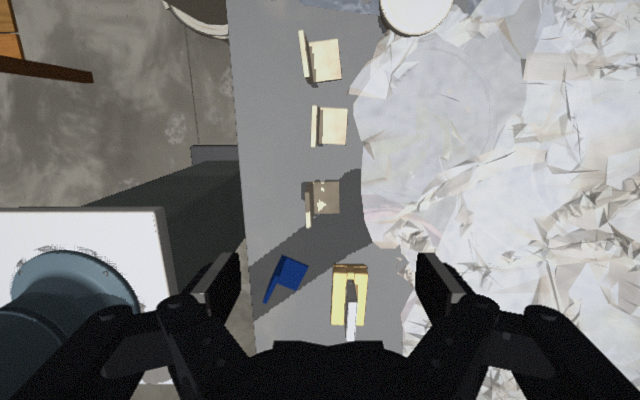

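Tiles are seen at px (322,61), (331,124) and (319,199), all cream and clearly distinct from the blue one at (290,268). The deck tile is at (368,215) and the channel at (293,200). I'll zoom in to get accurate poses.

Run:
```python
import cv2
a=cv2.imread("pics/wr_riser.png")
cv2.imwrite("pics/zr1.png",cv2.resize(a[60:160,270:420],(800,533),interpolation=cv2.INTER_CUBIC))
cv2.imwrite("pics/zr2.png",cv2.resize(a[160:310,270:420],(600,600),interpolation=cv2.INTER_CUBIC))
a=cv2.imread("pics/wr_tiles.png")
cv2.imwrite("pics/zt1.png",cv2.resize(a[20:160,280:380],(428,600),interpolation=cv2.INTER_CUBIC))
cv2.imwrite("pics/zt2.png",cv2.resize(a[160:345,290:390],(324,600),interpolation=cv2.INTER_CUBIC))
```

```text
(no output)
```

View pics/zr1.png

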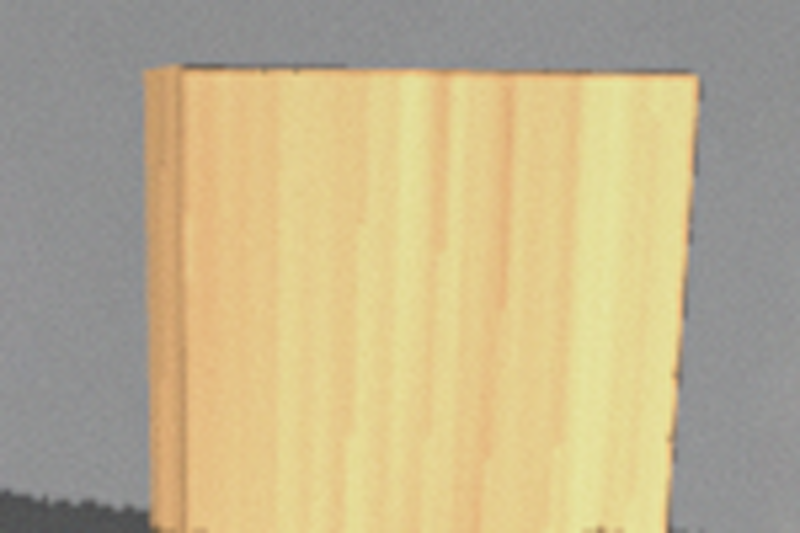

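View pics/zr2.png

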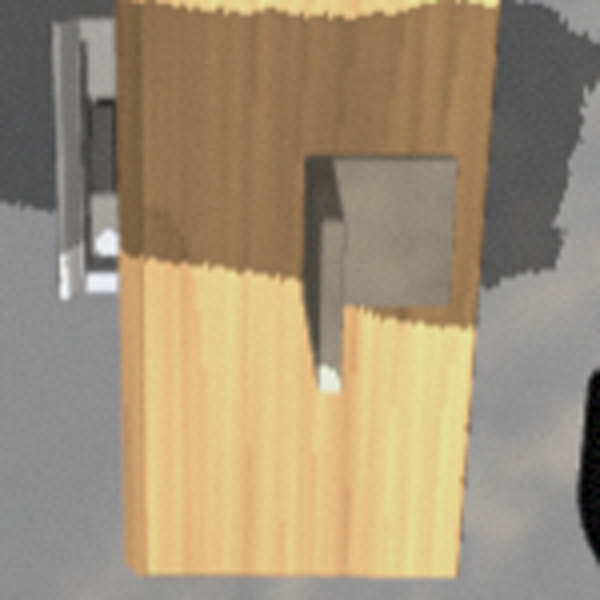

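View pics/zt1.png

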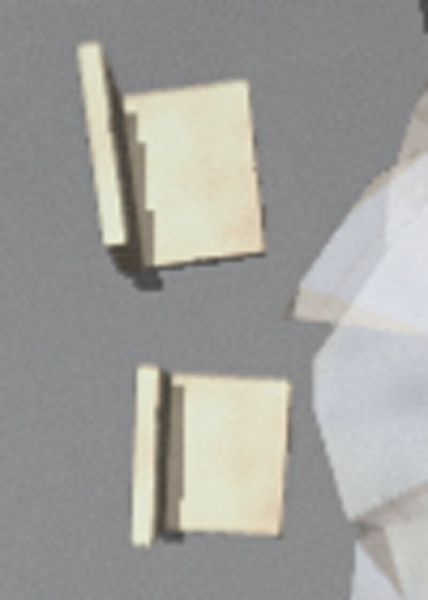

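View pics/zt2.png

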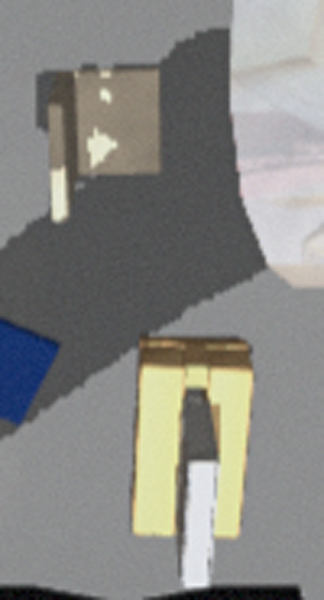

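```bash
cat > fit.py <<'E'
from h import *
from scipy.optimize import least_squares
def fit(p,M,uv,z0,g):
    M=np.array(M)/1000.; uv=np.array(uv,float)
    def f(v):
        c,s=np.cos(v[2]),np.sin(v[2]); X=np.c_[v[0]+c*M[:,0]-s*M[:,1],v[1]+s*M[:,0]+c*M[:,1],z0+M[:,2]]
        return (proj(p,X)-uv).ravel()
    r=least_squares(f,g); return r.x,np.abs(r.fun).reshape(-1,2).round(1).tolist()
TM=[[-22,23,62],[-15,23,62],[-22,-23,62],[-15,-23,62],[22,23,6],[22,-23,6]]
E
python3 - <<'E'
from fit import *
np.set_printoptions(precision=4,suppress=True)
K=camera_params("wrist")
p1=dict(K,camera_from_world=np.load("wr_riser_T.npy")); p2=dict(K,camera_from_world=np.load("wr_tiles_T.npy"))
cr=lambda a,s,o: np.array(a)/s+o
r,e=fit(p1,[[50,140,40],[-53,140,40],[50,-140,40],[-53,-140,40]],np.r_[cr([[698,75],[183,68]],5.333,[270,60]),cr([[457,577],[145,575]],4,[270,160])],0,[.44,-.29,-.29]); print("riser",r,e)
t,e=fit(p1,TM,cr([[324,218],[344,218],[320,391],[340,390],[457,155],[449,305]],4,[270,160]),.04,[.45,-.3,-.29]); print("tod",t,e)
c,s=np.cos(r[2]),np.sin(r[2]); print("tod in riser",np.array([[c,s],[-s,c]])@(t[:2]-r[:2]),t[2]-r[2]); print("seat",r[:2]+[-.065*c,-.065*s])
print("t1",*fit(p2,TM,cr([[78,45],[100,42],[106,246],[126,243],[247,82],[265,252]],4.28,[280,20]),0,[.395,.357,0]))
print("t2",*fit(p2,TM,cr([[138,365],[158,364],[133,546],[152,545],[289,380],[281,536]],4.28,[280,20]),0,[.4,.28,0]))
print("t3",*fit(p2,TM,cr([[49,103],[62,103],[52,220],[68,218],[160,68],[161,175]],3.24,[290,160]),0,[.39,.18,0]))
print("stand",*fit(p2,[[-25,44,30],[25,44,30],[-25,-44,30],[25,-44,30]],cr([[138,366],[251,368],[132,533],[240,537]],3.24,[290,160]),0,[.43,.035,0]))
print("holder",*fit(p2,[[-6,30,78],[6,30,78],[-6,-30,78],[6,-30,78]],cr([[190,461],[216,461],[183,587],[207,587]],3.24,[290,160]),0,[.43,.035,0]))
# lip check
L=back(p1,cr([[55,20],[80,20],[63,300],[70,298]],4,[270,160]),.04); print("lip in riser",(L[:,:2]-r[:2])@np.array([[c,-s],[s,c]]))
E
```

```text
riser [ 0.4475 -0.293  -0.3036] [[0.9, 0.2], [0.9, 0.2], [0.3, 0.5], [0.3, 0.3]]
tod [ 0.459  -0.3152 -0.2896] [[1.2, 0.0], [1.0, 0.0], [1.0, 0.2], [0.9, 0.1], [0.2, 0.2], [0.3, 0.2]]
tod in riser [ 0.0176 -0.0178] 0.014041479781711164
seat [ 0.3855 -0.2735]
t1 [0.3951 0.3563 0.1161] [[0.8, 0.0], [0.8, 0.2], [1.1, 0.4], [0.7, 0.2], [0.2, 0.5], [0.1, 0.1]]
t2 [ 0.4045  0.2787 -0.0523] [[0.8, 0.1], [0.8, 0.4], [1.0, 0.2], [0.6, 0.4], [0.4, 0.2], [0.0, 0.4]]
t3 [0.3956 0.1819 0.0107] [[0.8, 0.1], [1.0, 0.1], [0.4, 0.0], [0.3, 0.5], [0.1, 0.4], [0.2, 0.8]]
stand [ 0.4313  0.0338 -0.0282] [[0.1, 0.2], [0.2, 0.1], [0.0, 0.5], [0.1, 0.1]]
holder [ 0.4316  0.0332 -0.0333] [[0.7, 0.1], [0.7, 0.2], [0.8, 0.2], [0.8, 0.0]]
lip in riser [[-0.0764  0.0426]
 [-0.0693  0.0427]
 [-0.0766 -0.0429]
 [-0.0745 -0.0422]]
```

```bash
cat > cfg.py <<'E'
from fit import *
RI=np.array([0.4475,-0.293,-0.300])
def rw(x,y):
    c,s=np.cos(RI[2]),np.sin(RI[2]); return np.array([RI[0]+c*x-s*y,RI[1]+s*x+c*y])
def P(tag):
    cv2.imwrite(f"pics/{tag}.png",read_camera("wrist")[:,:,::-1]); np.save(f"pics/{tag}.npy",camera_params("wrist")["camera_from_world"])
E
python3 - <<'E'
from cfg import *
np.set_printoptions(precision=4,suppress=True)
t=np.array([0.3956,0.1819,0.0107]); g=t[:2]-.0185*np.array([np.cos(t[2]),np.sin(t[2])]); q=down(t[2]+np.pi/2)
move_gripper(0.05,40)
move_ptp([*g,0.13],q); P("t3_pre"); print(read_time_s(),read_eef_pos(),read_ft_force())
movel([*g,0.045],q,speed=0.12); print(read_ft_force()); P("t3_at"); 
print(read_time_s(),read_eef_pos(),read_finger_gap())
E
```

```text
7.4 [0.3793 0.1832 0.1318] [0.4503 0.8025 0.601 ]
[1.0179 0.3193 0.5492]
8.3083 [0.3781 0.1823 0.0459] 0.04980937304873254
```

View pics/t3_at.png

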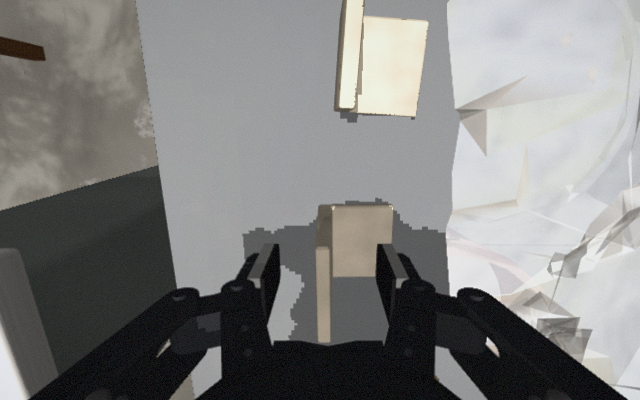

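The jaws straddle the cream upright (px 324, 290) and the back finger is above the base plate. I'll grip, lift and place.

Run:
```python
from cfg import *
np.set_printoptions(precision=4,suppress=True)
print(move_gripper(0.0,40)); pause(0.1); print("gap",read_finger_gap(),read_eef_pos())
e=read_eef_pos(); movel([e[0],e[1],0.2],None,speed=0.2); print("gap",read_finger_gap(),read_ft_force())
q=down(RI[2]+np.pi/2); xy=rw(.0035,.105)
move_ptp([*xy,0.2],q); pause(.2); P("p1_pre"); print(read_time_s(),read_eef_pos()-[*xy,.2],read_ft_force())
```

```text
False
gap 0.006986314760771012 [0.3775 0.1818 0.0454]
gap 0.006486007683838307 [ 0.4179 -0.3367 -0.7526]
11.4917 [0.0004 0.0014 0.0003] [ 0.7404  0.8698 -0.8246]
```

View pics/p1_pre.png

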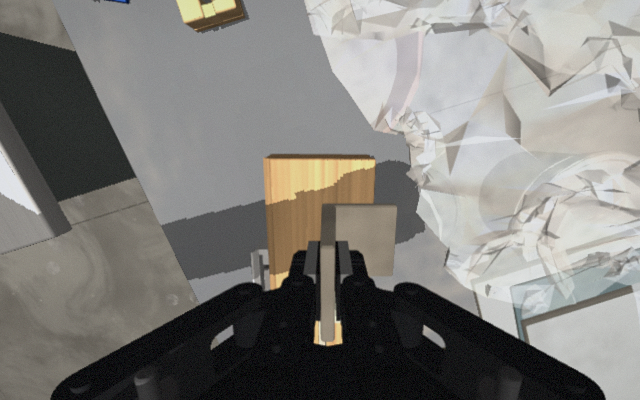

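Run:
```python
from cfg import *
np.set_printoptions(precision=4,suppress=True)
q=down(RI[2]+np.pi/2); xy=rw(.0035,.105)
f0=read_ft_force()[2]
movel([*xy,0.095],q,speed=0.15)
for z in (.090,.0875,.086,.085,.084):
    movel([*xy,z],q,speed=0.03); f=read_ft_force()[2]-f0; print(z,round(read_eef_pos()[2],4),round(f,2))
    if f>2.5: break
P("p1_dn")
print(move_gripper(0.03)); pause(.1); e=read_eef_pos(); print(e,read_finger_gap())
movel([e[0],e[1],0.2],None,speed=0.2); 
P("p1_up"); print(read_time_s())
```

```text
0.09 0.0903 0.22
0.0875 0.0874 0.27
0.086 0.0859 0.06
0.085 0.0855 3.86
False
[ 0.4818 -0.1937  0.0848] 0.029715214387619468
14.6833
```

View pics/p1_up.png

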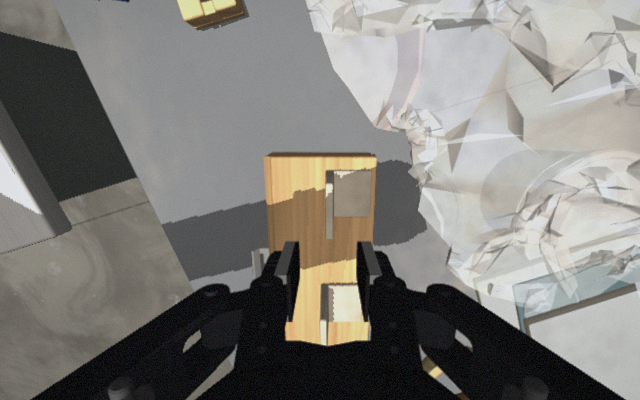

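The tile stands on the deck at px (350,195). Now the second tile.

Run:
```python
from cfg import *
np.set_printoptions(precision=4,suppress=True)
t=np.array([0.4045,0.2787,-0.0523]); g=t[:2]-.0185*np.array([np.cos(t[2]),np.sin(t[2])]); q=down(t[2]+np.pi/2)
move_ptp([*g,0.2],q); move_gripper(0.05,40); movel([*g,.10],q,speed=.2)
movel([*g,0.045],q,speed=0.12); P("t2_at"); print(read_time_s(),read_eef_pos()-[*g,.045],read_ft_force())
```

```text
18.0833 [0.0007 0.0008 0.001 ] [-0.0199  0.1132  0.5017]
```

View pics/t2_at.png

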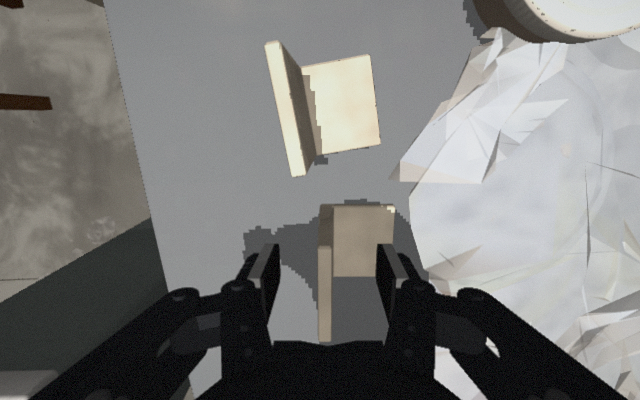

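The second cream tile sits between the jaws (upright at px 325, 290), and the tub at the top right is well clear.

Run:
```python
from cfg import *
np.set_printoptions(precision=4,suppress=True)
move_gripper(0.0,40); pause(0.1); print("gap",read_finger_gap())
e=read_eef_pos(); movel([e[0],e[1],0.2],None,speed=0.2); print("gap",read_finger_gap())
q=down(RI[2]+np.pi/2); xy=rw(.0035,.045)
move_ptp([*xy,0.2],q); pause(.2); f0=read_ft_force()[2]
movel([*xy,0.095],q,speed=0.15)
for z in (.090,.0875,.086,.085,.084):
    movel([*xy,z],q,speed=0.03); f=read_ft_force()[2]-f0; print(z,round(read_eef_pos()[2],4),round(f,2))
    if f>2.5: break
move_gripper(0.03); pause(.1); e=read_eef_pos(); print(e,read_finger_gap())
movel([e[0],e[1],0.2],None,speed=0.2); P("p2_up")
xy=rw(-.03,.10); move_ptp([*xy,0.28],q); P("deck"); 
cv2.imwrite("pics/scene1.png",read_camera("scene")[:,:,::-1])
print(read_time_s())
```

```text
gap 0.006863252699321281
gap 0.006632409943834295
0.09 0.0903 0.4
0.0875 0.0874 0.01
0.086 0.0859 -0.66
0.085 0.0856 5.83
[ 0.4641 -0.251   0.0848] 0.02943742429215652
25.4417
```

View pics/deck.png

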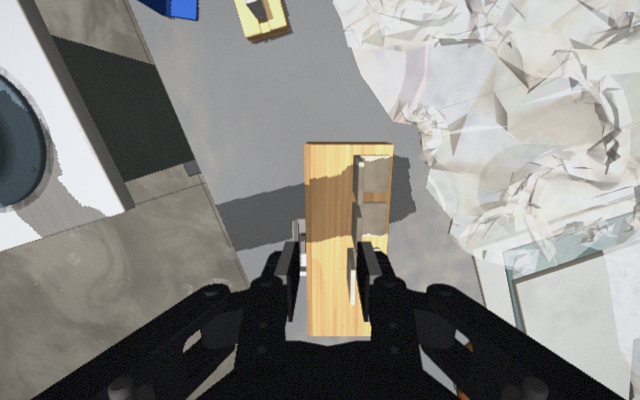

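View pics/scene1.png

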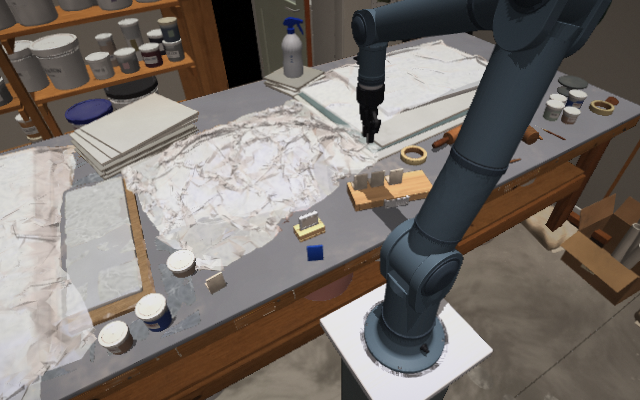

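The deck view shows three cream tiles upright on the deck, and the fourth is on the bench (scene px 215,282). Before the insertion I'll check camera bias against the placed tile's known pose.

Run:
```python
import cv2
a=cv2.imread("pics/p1_up.png")
cv2.imwrite("pics/z1.png",cv2.resize(a[145:295,245:395],(750,750)[:2],interpolation=cv2.INTER_CUBIC)[:600])
a=cv2.imread("pics/deck.png")
cv2.imwrite("pics/z2.png",cv2.resize(a[135:285,280:400],(480,600),interpolation=cv2.INTER_CUBIC))
```

```text
(no output)
```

View pics/z1.png

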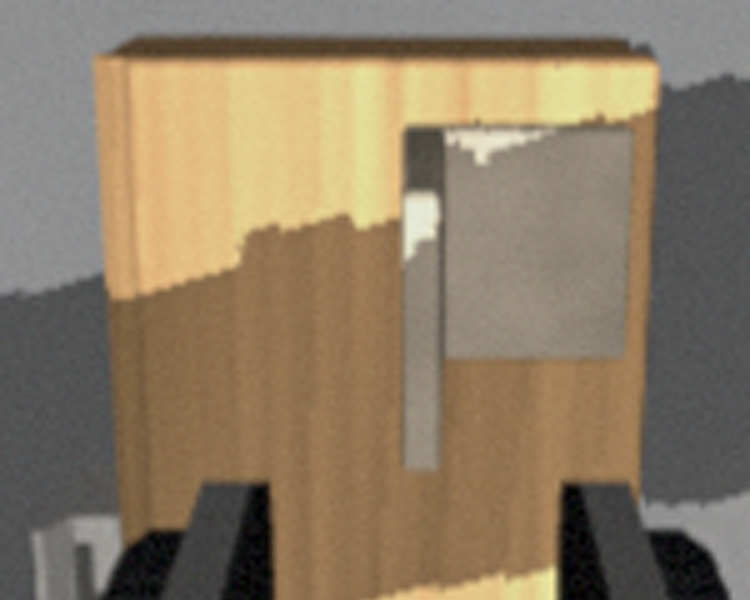

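View pics/z2.png

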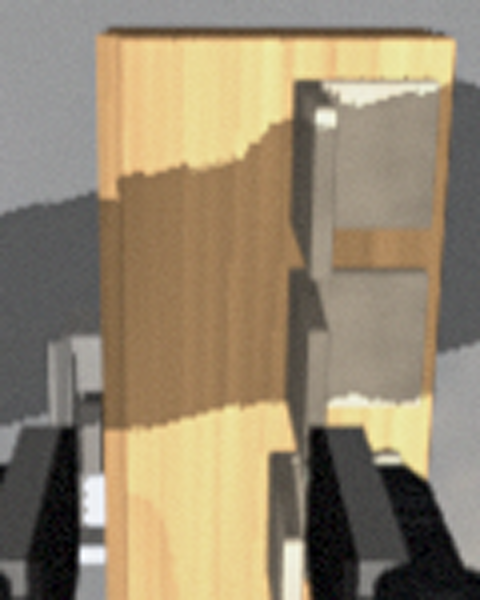

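Run:
```python
from cfg import *
np.set_printoptions(precision=4,suppress=True)
move_ptp([0.4316,-0.005,0.2],down(np.pi/2-.03)); move_gripper(0.045,80); P("hold"); print(read_time_s())
a=cv2.imread("pics/hold.png"); cv2.imwrite("pics/zh.png",cv2.resize(a[150:350,250:400],(450,600),interpolation=cv2.INTER_CUBIC))
```

```text
26.6083
```

View pics/hold.png

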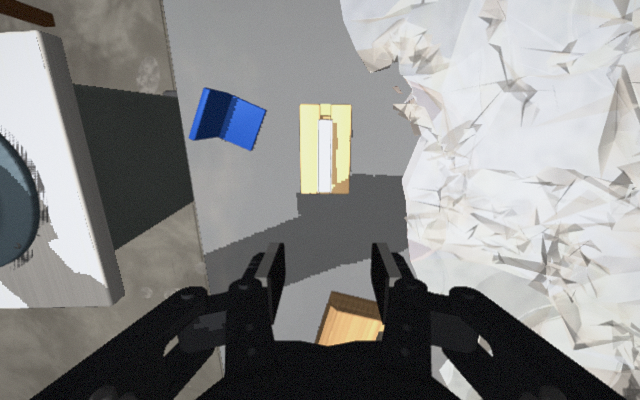

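View pics/zh.png

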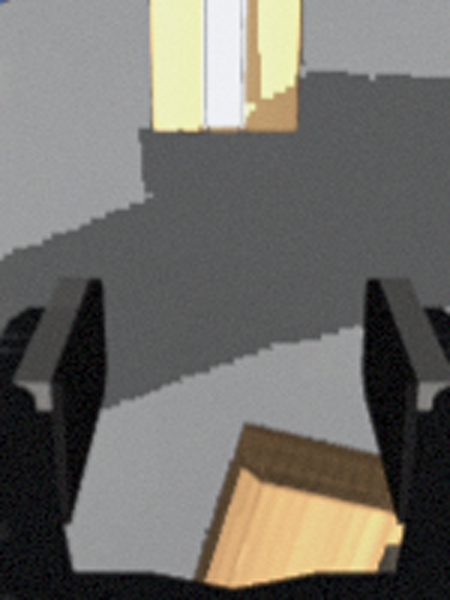

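Run:
```python
from cfg import *
np.set_printoptions(precision=4,suppress=True)
a=cv2.imread("pics/hold.png"); cv2.imwrite("pics/zh2.png",cv2.resize(a[95:205,280:370],(490,600),interpolation=cv2.INTER_CUBIC))
K=camera_params("wrist"); L=lambda n: dict(K,camera_from_world=np.load(f"pics/{n}.npy"))
p=L("p1_up"); cr=lambda a,s,o: np.array(a)/s+o
print("placed t3 TCP",.4818,-.1937)
t,e=fit(p,TM,cr([[405,192],[440,192],[403,470],[439,470],[631,129],[623,358]],5,[245,145]),.04,[.48,-.2,-.3]); print(t,e, "upright",t[:2]-.0185*np.array([np.cos(t[2]),np.sin(t[2])]))
# separate: top only, base only
for s in ([0,1,2,3],[4,5]):
  t,e=fit(p,[TM[i] for i in s],[cr([[405,192],[440,192],[403,470],[439,470],[631,129],[623,358]],5,[245,145])[i] for i in s],.04,[.48,-.2,-.3]); print(s,t,"upright",t[:2]-.0185*np.array([np.cos(t[2]),np.sin(t[2])]))
# riser from p1_up: front deck edge & back edge and end
r,e=fit(p,[[50,140,40],[-53,140,40],[-53,60,40]],cr([[657,60],[126,60],[140,350]],5,[245,145]),0,[.44,-.29,-.29]); print("riser (rough)",r,e)
```

```text
placed t3 TCP 0.4818 -0.1937
[ 0.4993 -0.1989 -0.302 ] [[1.4, 0.1], [0.8, 0.1], [0.9, 0.1], [0.6, 0.2], [0.8, 0.2], [0.4, 0.2]] upright [ 0.4816 -0.1934]
[0, 1, 2, 3] [ 0.4994 -0.199  -0.304 ] upright [ 0.4818 -0.1935]
[4, 5] [ 0.4987 -0.1989 -0.2939] upright [ 0.481  -0.1936]
riser (rough) [ 0.4409 -0.2854 -0.3665] [[2.6, 1.5], [0.5, 8.8], [3.3, 12.3]]
```

View pics/zh2.png

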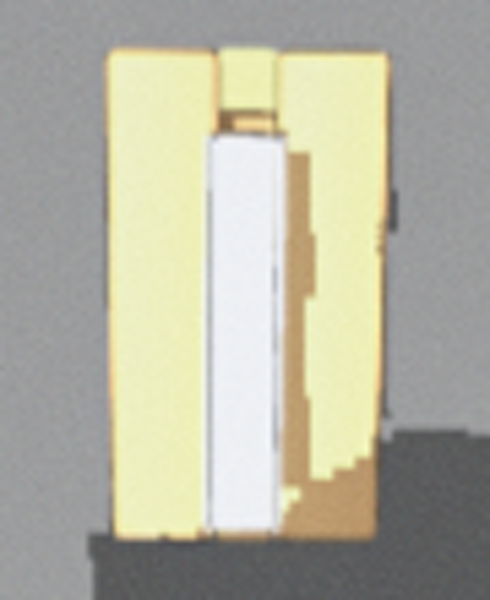

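Run:
```python
from cfg import *
np.set_printoptions(precision=4,suppress=True)
K=camera_params("wrist"); L=lambda n: dict(K,camera_from_world=np.load(n))
cr=lambda a,s,o: np.array(a)/s+o
c,s=np.cos(RI[2]),np.sin(RI[2])
def riser(p,uv,z=.04): return ((back(p,uv,z)[:,:2]-RI[:2])@np.array([[c,-s],[s,c]]))*1000
p=L("pics/p1_up.npy")
print("front edge p1",riser(p,cr([[126,60],[147,500]],5,[245,145])).ravel(),"back",riser(p,cr([[657,60],[640,495]],5,[245,145])).ravel())
p=L("wr_riser_T.npy")
print("front edge wr",riser(p,cr([[183,68],[183,500]],5.333,[270,60])).ravel(),riser(p,cr([[145,575]],4,[270,160])).ravel(),"back",riser(p,cr([[698,75]],5.333,[270,60])).ravel(),riser(p,cr([[457,577]],4,[270,160])).ravel())
print("lip top ends",riser(p,cr([[55,20],[80,20],[60,300],[72,298]],4,[270,160])).ravel())
print("strip?",riser(p,cr([[93,100],[115,100],[93,195],[115,195]],4,[270,160]),.024).ravel())
p=L("pics/deck.npy")
print("front edge dk",riser(p,cr([[118,35],[126,400]],4,[280,135])).ravel(),"back",riser(p,cr([[455,38],[430,470]],4,[280,135])).ravel())
p=L("pics/hold.npy")
print("holder",*fit(p,[[-6,30,78],[6,30,78],[-6,-30,78],[6,-30,78]],cr([[210,134],[285,134],[208,531],[279,531]],5.45,[280,95]),0,[.43,.035,0]))
print("stand",*fit(p,[[-25,44,30],[25,44,30],[-25,-44,30],[25,-44,30]],cr([[108,50],[388,53],[114,538],[376,538]],5.45,[280,95]),0,[.43,.035,0]))
```

```text
front edge p1 [-53.0074 140.2184 -53.6319  49.0222] back [ 48.251  140.2002  48.8068  50.2607]
front edge wr [-51.5322 140.0848 -52.7197  55.7733] [ -53.1191 -139.3085] back [ 49.6151 139.6493] [  49.1203 -139.3772]
lip top ends [-76.2557  42.9238 -69.1565  42.9719 -77.6642 -42.5668 -73.9934 -41.8839]
strip? [-67.9281  16.1075 -61.2587  16.1552 -68.6892 -14.0605 -61.8629 -14.0096]
front edge dk [-53.0806 139.7972 -52.6123  21.1979] back [ 48.7932 138.8528  49.146   -4.1605]
holder [ 0.4318  0.0338 -0.0449] [[0.6, 0.1], [0.6, 0.3], [0.4, 0.3], [0.5, 0.1]]
stand [ 0.4316  0.0337 -0.0407] [[0.7, 0.3], [0.7, 0.4], [0.2, 0.2], [0.3, 0.6]]
```

Camera, deck, strip and TCP agree to within about 1 mm. I'll grip the holder across its thickness.

Run:
```python
from cfg import *
np.set_printoptions(precision=4,suppress=True)
g=[0.4318,0.0338]; q=down(np.pi/2-.042)
movel([*g,0.13],q,speed=.2); movel([*g,0.058],q,speed=.12); print(read_eef_pos(),read_ft_force())
move_gripper(0.0,80); pause(.15); e=read_eef_pos(); print("gap",read_finger_gap(),e,read_ft_force())
movel([e[0],e[1],0.10],None,speed=.1); movel([e[0],e[1],0.2],None,speed=.2); print("gap",read_finger_gap())
xy=rw(-.0653,.0005); q=down(RI[2]-.002+np.pi/2)
move_ptp([*xy,0.19],q); movel([*xy,.12],q,speed=.12); pause(.2)
print(read_eef_pos()-[*xy,.12],read_ft_force(),read_time_s()); P("ins_pre")
cv2.imwrite("pics/scene2.png",read_camera("scene")[:,:,::-1])
```

```text
[0.4327 0.0336 0.0588] [ 0.4177  0.331  -0.2343]
gap 0.010382047428316686 [0.4322 0.0338 0.0587] [-1.4686 -0.5331  6.3003]
gap 0.010203195157397357
[ 0.0007 -0.0003  0.0008] [-0.4689  0.1473 -1.2561] 31.8167
```

View pics/ins_pre.png

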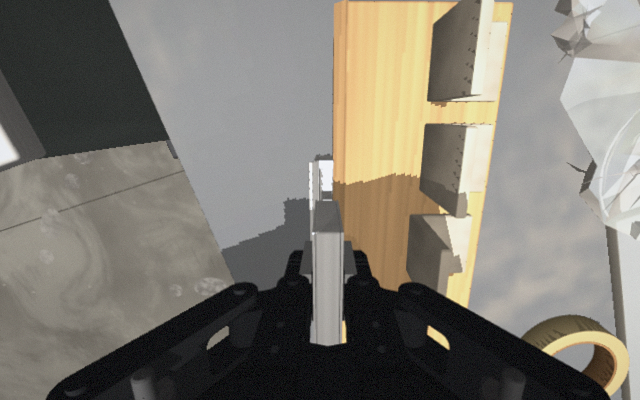

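The holder hangs upright in line with the channel (px 325, 230), and all three tiles are still standing. Now I'll lower it while watching the force.

Run:
```python
from cfg import *
np.set_printoptions(precision=4,suppress=True)
xy=rw(-.0653,.0005); q=down(RI[2]-.002+np.pi/2); f0=read_ft_force()
for z in (.097,.090,.085,.081,.078,.0755,.074,.0725):
    movel([*xy,z],q,speed=.05); f=read_ft_force()-f0; e=read_eef_pos(); print(z,e-[*xy,0],f)
    if f[2]>12 or np.hypot(f[0],f[1])>12: print("STOP");break
P("ins_mid"); print(read_time_s(),read_finger_gap())
```

```text
0.097 [-0.      0.0003  0.0968] [ 1.2208 -0.9211  0.055 ]
0.09 [-0.0002  0.0002  0.0897] [ 0.3571 -0.2654 -0.1498]
0.085 [-0.0003  0.0001  0.0847] [ 0.7715 -0.2805  0.7481]
0.081 [-0.0002  0.0001  0.0808] [ 0.5151 -1.0372 -0.1586]
0.078 [-0.0001  0.0001  0.0778] [ 0.9209 -0.3276  1.0253]
0.0755 [-0.0001  0.0001  0.0753] [-0.6346 -0.1935 -0.6656]
0.074 [ 0.0002 -0.0001  0.0742] [-0.2965 -0.3489  2.853 ]
0.0725 [ 0.0002 -0.0001  0.0727] [-0.2227 -1.0936  3.9123]
34.3667 0.010388782602017371
```

View pics/ins_mid.png

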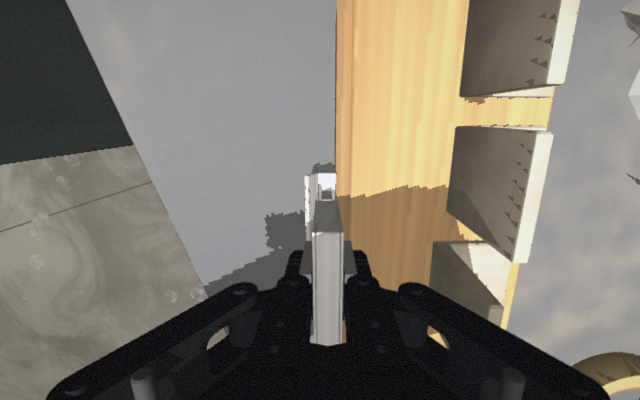

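It entered the channel cleanly. The spring touched at TCP z ≈ 0.0745, so home should be near 0.0685. I'll press on until the force steps up at the hard seat.

Run:
```python
from cfg import *
np.set_printoptions(precision=4,suppress=True)
xy=rw(-.0653,.0005); q=down(RI[2]-.002+np.pi/2)
for z in (.0715,.0705,.0695,.0690,.0685,.068,.0675,.067,.0665,.066):
    movel([*xy,z],q,speed=.03); pause(.1); f=read_ft_force(); e=read_eef_pos(); print(z,e-[*xy,0],f)
    if f[2]+1.2>19 or np.hypot(f[0],f[1])>15: print("STOP");break
pause(.3); print(read_ft_force(),read_ft_torque(),read_eef_pos()); P("ins_end"); print(read_time_s(),read_finger_gap())
```

```text
0.0715 [ 0.0002 -0.0001  0.0716] [0.4092 0.0684 2.3785]
0.0705 [ 0.0002 -0.0001  0.0706] [-0.4954 -0.2796  4.6163]
0.0695 [ 0.0002 -0.0001  0.0696] [0.0624 0.4391 4.924 ]
0.069 [ 0.0002 -0.0001  0.0692] [-0.4299 -0.1326  5.3246]
0.0685 [ 0.0002 -0.      0.0688] [-1.2517 -0.6597  7.9924]
0.068 [ 0.0003 -0.0001  0.0687] [-1.6359  0.1596  9.6703]
0.0675 [ 0.0004 -0.0001  0.0687] [-3.0401  0.8289 13.8887]
0.067 [ 0.0004 -0.0001  0.0687] [-4.4943  0.3545 17.1933]
0.0665 [ 0.0005 -0.0001  0.0686] [-6.0804  1.0387 21.7713]
STOP
[-5.6862  1.6047 21.7292] [0.4479 1.3456 0.0161] [ 0.3858 -0.2733  0.0686]
37.8667 0.010279323720637874
```

View pics/ins_end.png

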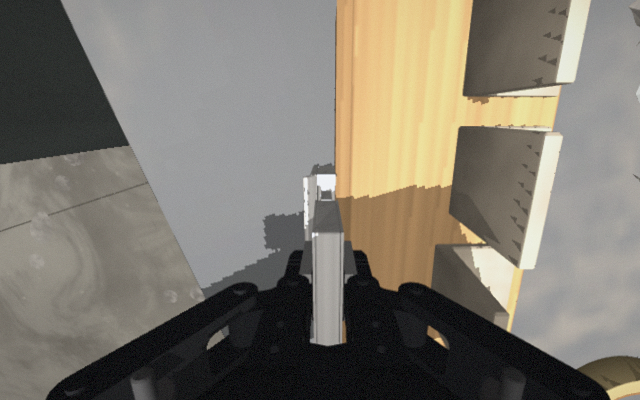

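It stopped hard at 0.0687, the predicted home height, with a steady 22 N. I'll do one last scene check before handing in.

Run:
```python
from cfg import *
a=read_camera("scene")[:,:,::-1]; cv2.imwrite("pics/scene_end.png",cv2.resize(a[130:320,150:470],(800,475),interpolation=cv2.INTER_CUBIC))
a=read_camera("top")[:,:,::-1]; cv2.imwrite("pics/top_end.png",cv2.resize(a[120:270,140:500],(800,333),interpolation=cv2.INTER_CUBIC))
for n in ("lidded_tub","tape_roll"): print(n,[x["at"] for x in tip_of("top",n)])
print(read_ft_force(),read_time_s())
```

```text
lidded_tub [[175.4, 182.5]]
tape_roll [[442.8, 172.7]]
[-5.64313488  2.72956931 20.78479977] 38.0667
```

View pics/scene_end.png

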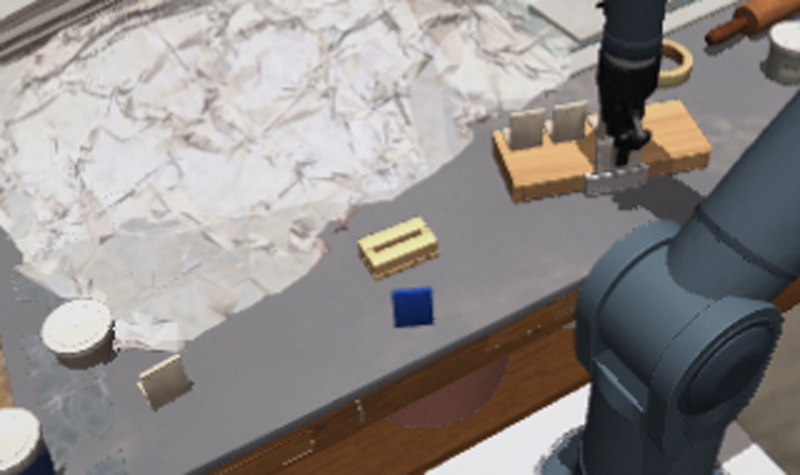

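View pics/top_end.png

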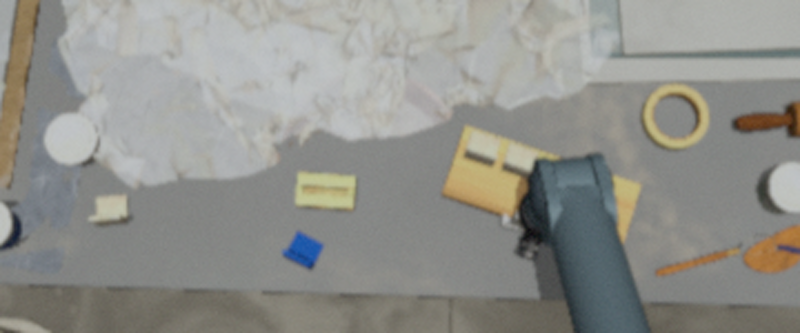

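The two added tiles stand on the deck at scene-crop px (527,130) and (570,120), and the third is behind the gripper. The holder is in the lip at (617,165). The fourth tile (163,382), the tub and the tape are all where they started.

Run:
```python
from bench import *
sign_off(); print(read_time_s(),read_ft_force(),read_finger_gap())
```

```text
the job is handed in; nothing more can be done
the job is handed in; nothing more can be done
```

I handed the job in at about 38 s on the robot's clock, out of the 67 s allowed, with the gripper still holding the label holder pressed home. Sign-off reports no verdict, so this rests on my own checks.

- **Tiles:** I moved two cream tiles from the bench to the back half of the deck, about 45 mm and 105 mm from its centre along y. With the one already there, three stand upright. The fourth cream tile and the blue look-alike stayed on the bench.
- **Label holder:** I took it out of its stand and lowered it into the channel. The spring touched at a tool height of about 74.5 mm. It stopped hard at 68.7 mm, within 0.1 mm of the home height worked out from the stand's floor. The upward reaction held steady at about 21–22 N, with about 6 N sideways.
- **Bystanders:** The tub and the tape roll show no visible shift in the top picture. The network's positions for them moved 2–4 pixels between pictures, which I take as its own scatter.
- **Weak spots:** In the final overview pictures the gripper hides the original deck tile. The last wrist picture, taken just before, still shows it standing. The finger gap on the 12 mm head read 10.3 mm, which I put down to the pads giving; it stayed steady throughout, so I saw no slip.

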